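# Feel for the crank counterweight of a compressor pump and hold it down

## Robot

A 6-joint arm with a two-finger parallel gripper is mounted at the origin on the work surface. World frame = base frame: x ahead of the robot, y to its left, z up, the work surface at z = 0. Lengths are in mm, angles in rad, forces in N, time in s.
With the tool pointing down it reaches from about 350 to 800 mm from the base axis. Payload 7.3 kg.
Tool frame: the origin (TCP) lies on the centre line of the jaws, within the pads' length; the fingertips stand 22 mm ahead of it and the grasp point (between the pads) lies 3 mm ahead of it (env.tips_ahead is the distance from the TCP to the fingertips, in mm); z points along the fingers, y is the line along which they close (so a half turn about z gives the same grasp; the last joint's range is limited). The gripper opens to 85 mm and grips with 20 to 120 N. Pads are 22 mm wide; open, the fingers measure 114 mm over their backs; the gripper's body (76 mm by 85 mm) begins 54 mm behind the grasp point. The pads swing forward as they close: fully open they stand 13 mm farther back than shut.
Start: joints at [1.024, 0.342, 1.524, -0, 1.275, -0.146], TCP at [204.818, 483.417, 253.322] pointing down, gripper open.
Joint ranges: [-2.53, 2.53], [-0.77, 2.02], [0.04, 2.7], [-1, 4.14], [0.28, 2.66], [-3.11, 3.11]. Speed limits (rad/s): [2.57, 2.57, 3.14, 3.14, 3.14, 3.14].

## Interface

Orientations are given as a rotation vector (axis times angle).
In Python, from station import sense, cams, ticket, env gives the robot as it stands.
- The arm moves only by the tool arm_command, never from a script. Its argument "moves" is a list of rows, each a list of 4 numbers: the shift along the tool's x, y, z in mm, then the turn about the tool's z in rad. A call has exactly 5 rows; each row shifts and turns the commanded pose from where the row before left it, along the tool's axes as they then stand; what a row does not reach is not made up. A row lasts 1/8 s, in which the tool goes at most 62.5 mm and 10.7 degrees, less where a joint would pass 70% of its speed; a pose out of reach is approached as far as the arm can. A call with a gripper value outside its range is refused whole. "grip" is the closure in counts, from 0 (fully open) to 255 (shut), set as the call begins (left out, the last holds). The fingers move at their own pace and stop on an object; the grip force is fixed at half the most. Time passes only in rows, so rows that do not move let the fingers close, or fill a call up. It gives the time, the measured TCP pose, the force, the opening and the grip force at its end, in the units of the state.
- sense(): the state, without advancing time (a new reading comes with each control period).
- cams.read_camera(name): name is "side" or "top"; returns (picture, depth): 420x560x3 uint8, blue, green, red; 420x560 float32, mm along the optical axis (not along the pixel's ray), 0 where there is no reading.
- cams.camera_params(name): a dict with "fx", "fy", "cx", "cy" (pixels), "origin" and "orientation" of the camera in the world. Camera axes: x right, y down, z forward; pixel columns grow to the right and rows downward; lengths in mm; the calibration is good to about 2 mm. A picture is of the moment at which its call begins. camera_params takes no time and is no camera call.
- ticket.sign_off(): hands the job in; it is judged then, once.
The state is a dict: "time": time; "joints": joint angles; "joint_vel": joint speeds; "joint_efforts": joint torques, N m; "tool_pos": TCP position; "ee_rot": TCP orientation; "wrist_force": force on the tool from outside, world axes, zero at the start; "moment": the same for the moment, N m; "finger_gap": finger opening in mm; "finger_force": force on a finger pad.
Only numpy, scipy, OpenCV 4.12 (cv2) and the standard library are available. Lean on these libraries where they do the work, as an engineer would, in place of code of your own. Each camera call takes 0.05 s, during which the arm holds its last target. There are 200 camera calls.

## Task

I want to refit the connecting rod, so the crank inside this compressor pump must stand with its counterweight straight down. You cannot see it: turn the flywheel by hand and feel from the effort which side is heavy, then bring the heavy side to the bottom and keep hold of the flywheel there, still, while you finish: do not let go. Leave the other parts and tools on the bench as they lie.

Things in the scene. Friction and masses are not known exactly. Their poses are not given: they have to be found in the camera images.
- hub (a point): centre of the flywheel, on the level shaft of the compressor pump fixed to the bench, 125 mm above the bench. y lies along the shaft, from the flywheel towards the crankcase; z is up. Fixed: it does not turn with the shaft
- pump: grey crankcase on two timbers, no cylinder on it, top shut with a plate. Origin on the bench under hub, same axes. Crankcase 130 mm across x, from 72 to 183 mm along +y, top with nuts 75 mm above the shaft; bearing boss 40 mm in radius from 50 mm along +y; nothing on the -y side. Inside is the crank with a counterweight: turned level, it pulls with 0.30 to 0.40 N m, less by the sine towards top or bottom
- flywheel: dark cast-iron flywheel, upright, 200 mm across, with a belt groove and five arms; rim 28 mm wide, 22 mm deep, sides flat. Origin at its centre, y along the shaft. Turns endlessly with the crank. Oil seals drag with about 0.45 N m either way, so it stays wherever it is left. It was fitted anywhere round the shaft: neither arms nor its axes show where the crank's counterweight is
- cylinder: bystander: finned grey cylinder, 92 mm square foot, 104 mm high, origin under its centre
- head: bystander: finned aluminium cylinder head, 90 x 90 x 38 mm, origin under its centre
- piston: bystander: 50 mm piston lying with its connecting rod, 165 mm long in all, origin on the bench under the piston's skirt
- wrench: bystander: steel wrench lying, 190 mm, origin under its middle
- screwdriver: bystander: screwdriver lying, 210 mm, origin under its middle
- oil: bystander: grey oil bottle, 66 mm across, 170 mm high, origin under its centre
- tin: bystander: open steel tin, 84 mm across, 55 mm high, origin under its centre
- bearing: bystander: bearing ring, 52 mm across, 15 mm high, origin under its centre

How it is judged:
By the outcome, as a careful person would: the job done as asked, in the order asked, and still so for the second after the job is handed in, while the arm keeps its last pose, push and grip.
It also fails if it takes over 72 s, if anything falls off the work surface, if the arm or the gripper's body presses on something with over 40 N, if the wrist force passes 120 N, or if a joint passes its speed limit or range.

## Working session

There is one attempt and no reset: what is moved stays moved. The work goes in short steps, Python scripts to look and compute and a tool call to move; the robot and the scene stay as the last step left them, time stands still between calls to the robot, and variables do not carry over. Pictures are saved under pics/ and viewed, at most 10 in all, crops included, and the job is handed in when it is done.

Besides the shell and the picture viewer there is one more tool, called as a command line: name --pt "numbers of a row" for each row, then --argument value for the rest. arm_command: Moves the arm, as the interface text tells. Its arguments: {"type":"object","properties":{"moves":{"type":"array"},"grip":{"type":"number"}},"required":["moves"]}

```bash
ls; mkdir -p pics
cat > h.py <<'E'
import numpy as np,cv2
from scipy.spatial.transform import Rotation as R
from station import sense,cams,ticket,env
def cloud(n):
    im,d=cams.read_camera(n);p=cams.camera_params(n)
    v,u=np.mgrid[:d.shape[0],:d.shape[1]]
    X=np.stack([(u-p['cx'])/p['fx']*d,(v-p['cy'])/p['fy']*d,d],-1)
    o=np.array(p['orientation'],float)
    M=o if o.shape==(3,3) else R.from_rotvec(o).as_matrix()
    return im,d,X@M.T+np.array(p['origin'])
E
python3 - <<'E'
from h import *
for n in ('side','top'):
    im,d,X=cloud(n);cv2.imwrite(f'pics/{n}0.png',im);np.save(f'pics/{n}0.npy',X);print(cams.camera_params(n))
print(sense())
E
```

```text
pics
{'fx': 469.92870562399384, 'fy': 469.92870562399384, 'cx': 272.26794187398895, 'cy': 209.7552179746382, 'origin': array([ 285.58305481, 1103.77846255,  769.40116652]), 'orientation': array([-0.29884492,  2.62567961, -1.50607351])}
{'fx': 470.4555203676247, 'fy': 470.4555203676247, 'cx': 281.39502509540097, 'cy': 209.09840238798034, 'origin': array([ 281.35940702,  -22.29205455, 1527.90519199]), 'orientation': array([-2.14614438,  2.13780549, -0.19827226])}
{'time': 0.1, 'joints': array([ 1.02396676e+00,  3.42659426e-01,  1.52492903e+00, -1.98835014e-05,
        1.27541885e+00, -1.45961758e-01]), 'joint_vel': array([-7.02856531e-05, -8.95260402e-04, -6.04923407e-04,  1.22193379e-03,
       -2.12443018e-03,  1.88928729e-04]), 'joint_efforts': array([ 1.64472138e-03, -4.34448338e+01, -2.46490842e+01, -1.72025698e-04,
        4.58836250e-03,  3.62309368e-05]), 'tool_pos': array([204.65351203, 483.1032318 , 252.68950215]), 'ee_rot': array([-6.25372897e-01, -3.07824684e+00,  2.09997555e-03]), 'wrist_force': array([ 0.710519  , -0.06361756, -0.35875265]), 'moment': array([-0.02597374, -0.0587909 , -0.00452191]), 'finger_force': 0.0, 'finger_gap': 85.4339400184067}
```

View pics/side0.png

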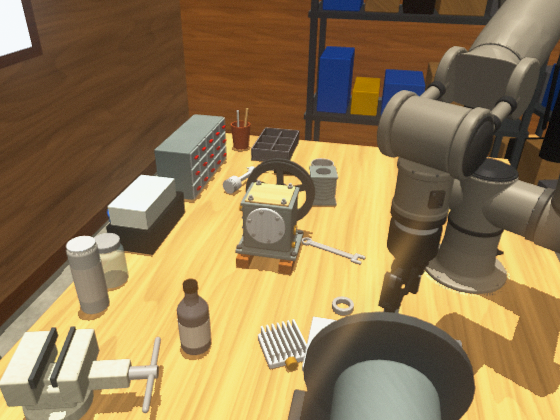

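View pics/top0.png

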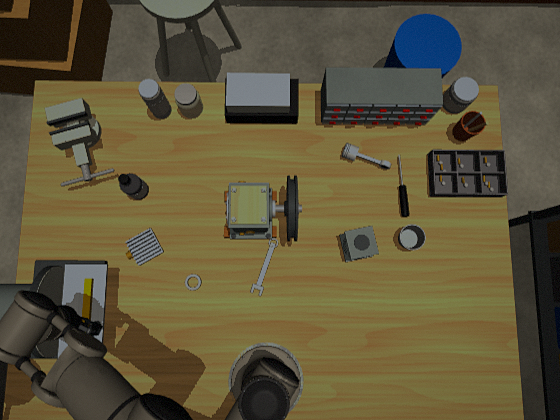

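The pump stands mid-bench. In the top view the flywheel is edge-on at about (292,209), on the right (world -y) of the crankcase at (250,210). The cylinder is at (358,243), the tin at (410,238) and the wrench at (263,268). Next I'll fit the hub position and shaft axis.

Run:
```python
from h import *
X=np.load('pics/top0.npy');v,u=np.mgrid[:420,:560]
m=(u>282)&(u<303)&(v>170)&(v<248)&(X[...,2]>135)&(X[...,2]<235)
P=X[m];print(len(P))
# rim only: remove shaft nut
def fit(P):
    from scipy.optimize import least_squares
    f=lambda a:np.r_[P[:,1]-a[0]-a[1]*(P[:,0]-500)]
    r=least_squares(f,[0,0],loss='soft_l1',f_scale=3);return r.x
a=fit(P);print(a)
res=P[:,1]-a[0]-a[1]*(P[:,0]-500)
print(np.percentile(res,[2,10,50,90,98]),P.min(0),P.max(0))
for x in range(380,660,15):
    q=P[(abs(P[:,0]-x)<7)]
    if len(q):print(x,len(q),q[:,2].max().round(),q[:,1].min().round(),q[:,1].max().round())
# crankcase top plate
m=(u>225)&(u<275)&(v>178)&(v<240)&(X[...,2]>180)
Q=X[m][:,:2].astype(np.float32);print(cv2.minAreaRect(Q),np.median(X[m][:,2]))
# side
S=np.load('pics/side0.npy');v,u=np.mgrid[:420,:560]
m=(u>235)&(u<325)&(v>150)&(v<235)&(S[...,2]>30)
m&=(S[...,1]<a[0]+30)&(S[...,1]>a[0]-40);T=S[m]
print(len(T),T.min(0),T.max(0),np.percentile(T,[1,99],0))
np.save('pics/T.npy',T)
```

```text
678
[-7.64500741e+01  9.12559308e-03]
[-17.23862462 -12.38185065   0.28532488  12.82256874  19.22827727] [ 422.28181499 -104.97601315  135.02687604] [615.26682874 -51.09009966 231.37196655]
425 23 171.0 -92.0 -65.0
440 58 195.0 -91.0 -64.0
455 53 209.0 -90.0 -64.0
470 52 216.0 -90.0 -64.0
485 51 225.0 -89.0 -63.0
500 61 230.0 -89.0 -57.0
515 71 231.0 -102.0 -51.0
530 68 228.0 -99.0 -57.0
545 50 226.0 -89.0 -57.0
560 41 224.0 -89.0 -63.0
575 43 215.0 -90.0 -64.0
590 32 205.0 -90.0 -64.0
605 26 188.0 -89.0 -63.0
620 3 156.0 -84.0 -63.0
((432.792724609375, 46.99738311767578), (309.7950744628906, 122.30840301513672), 3.0424957275390625) 186.81311478099315
1304 [420.49927635 -95.49538239  46.74651124] [619.15763374 -55.36322046 227.97325229] [[422.02495118 -90.6990504   54.2162045 ]
 [614.468328   -57.73352492 225.60082794]]
```

arm_command --pt "0 0 -25 -0.137" --pt "0 0 -25 -0.137" --pt "0 0 -25 -0.138" --pt "-22 -40 0 0" --pt "-25 -50 0 0" --grip 80

```text
time: 0.72
tool_pos: [253.0, 393.3, 327.9]
ee_rot: [0.021, -3.141, 0.0]
wrist_force: [1.1, -0.1, 0.1]
finger_gap: 58.3
finger_force: 0.0
```

arm_command --pt "-25 -50 0 0" --pt "-25 -50 0 0" --pt "-25 -50 0 0" --pt "-25 -50 0 0" --pt "-25 -50 0 0"

```text
time: 1.35
tool_pos: [381.0, 143.6, 328.2]
ee_rot: [-0.018, 3.142, 0.0]
wrist_force: [0.1, 1.5, -0.9]
finger_gap: 58.8
finger_force: 0.0
```

```bash
cat >> h.py <<'E'
def st():
    s=sense();print(round(s['time'],2),s['tool_pos'].round(1),R.from_rotvec(s['ee_rot']).as_matrix().round(3).tolist(),s['wrist_force'].round(2),s['moment'].round(3),round(s['finger_gap'],1),s['finger_force'])
def arc(c0,c1,step):
    t=np.radians(np.arange(c0,c1+step/2,step));x=89*np.sin(t);z=89*np.cos(t)
    for i,(a,b) in enumerate(zip(-np.diff(x),-np.diff(z))): print([round(a,1),0,round(b,1),0],end='\n' if i%5==4 else ',')
E
python3 -c "
from h import *
st();arc(-50,50,2.5)"
```

```text
1.35 [381.  143.6 328.2] [[-1.0, -0.011, 0.0], [-0.011, 1.0, 0.0], [-0.0, 0.0, -1.0]] [ 0.15  1.49 -0.85] [-0.003 -0.058  0.   ] 58.8 0.0
[np.float64(-2.6), 0, np.float64(-2.9), 0],[np.float64(-2.7), 0, np.float64(-2.8), 0],[np.float64(-2.8), 0, np.float64(-2.7), 0],[np.float64(-2.9), 0, np.float64(-2.6), 0],[np.float64(-3.0), 0, np.float64(-2.4), 0]
[np.float64(-3.1), 0, np.float64(-2.3), 0],[np.float64(-3.2), 0, np.float64(-2.2), 0],[np.float64(-3.3), 0, np.float64(-2.0), 0],[np.float64(-3.4), 0, np.float64(-1.9), 0],[np.float64(-3.5), 0, np.float64(-1.7), 0]
[np.float64(-3.6), 0, np.float64(-1.6), 0],[np.float64(-3.6), 0, np.float64(-1.4), 0],[np.float64(-3.7), 0, np.float64(-1.2), 0],[np.float64(-3.7), 0, np.float64(-1.1), 0],[np.float64(-3.8), 0, np.float64(-0.9), 0]
[np.float64(-3.8), 0, np.float64(-0.8), 0],[np.float64(-3.8), 0, np.float64(-0.6), 0],[np.float64(-3.9), 0, np.float64(-0.4), 0],[np.float64(-3.9), 0, np.float64(-0.3), 0],[np.float64(-3.9), 0, np.float64(-0.1), 0]
[np.float64(-3.9), 0, np.float64(0.1), 0],[np.float64(-3.9), 0, np.float64(0.3), 0],[np.float64(-3.9), 0, np.float64(0.4), 0],[np.float64(-3.8), 0, np.float64(0.6), 0],[np.float64(-3.8), 0, np.float64(0.8), 0]
[np.float64(-3.8), 0, np.float64(0.9), 0],[np.float64(-3.7), 0, np.float64(1.1), 0],[np.float64(-3.7), 0, np.float64(1.2), 0],[np.float64(-3.6), 0, np.float64(1.4), 0],[np.float64(-3.6), 0, np.float64(1.6), 0]
[np.float64(-3.5), 0, np.float64(1.7), 0],[np.float64(-3.4), 0, np.float64(1.9), 0],[np.float64(-3.3), 0, np.float64(2.0), 0],[np.float64(-3.2), 0, np.float64(2.2), 0],[np.float64(-3.1), 0, np.float64(2.3), 0]
[np.float64(-3.0), 0, np.float64(2.4), 0],[np.float64(-2.9), 0, np.float64(2.6), 0],[np.float64(-2.8), 0, np.float64(2.7), 0],[np.float64(-2.7), 0, np.float64(2.8), 0],[np.float64(-2.6), 0, np.float64(2.9), 0]
```

arm_command --pt "-17 -55 0 0" --pt "-17 -55 0 0" --pt "-17 -55 0 0" --pt "-17 -55 10 0" --pt "0 0 10 0"

```text
time: 1.98
tool_pos: [451.5, -77.1, 307.2]
ee_rot: [0.009, -3.141, 0.0]
wrist_force: [-0.8, 1.1, -0.7]
finger_gap: 58.7
finger_force: 0.0
```

arm_command --pt "0 0 10 0" --pt "0 0 10 0" --pt "0 0 0 0" --pt "0 0 0 0" --pt "0 0 0 0"

```text
time: 2.6
tool_pos: [451.3, -73.6, 288.8]
ee_rot: [-0.019, 3.141, -0.0]
wrist_force: [-0.1, -0.7, -0.5]
finger_gap: 58.8
finger_force: 0.0
```

```bash
python3 -c "
from h import *
st();im,d,X=cloud('top');v,u=np.mgrid[:420,:560]
m=(u>282)&(u<303)&(v>170)&(v<205)&(X[...,2]>135)&(X[...,2]<235);P=X[m]
print(np.percentile(P,[1,50,99],0))
cv2.imwrite('pics/t1.png',cv2.resize(im[140:290,200:400],None,fx=3,fy=3))"
```

```text
2.6 [451.3 -73.6 288.8] [[-1.0, -0.012, 0.001], [-0.012, 1.0, -0.0], [-0.001, -0.0, -1.0]] [-0.13 -0.72 -0.49] [-0.008  0.037  0.001] 58.8 0.0
[[585.03395484 -90.77235097 147.19945216]
 [600.89515496 -82.84664656 174.4899446 ]
 [615.3417134  -62.57591914 201.86048303]]
```

View pics/t1.png

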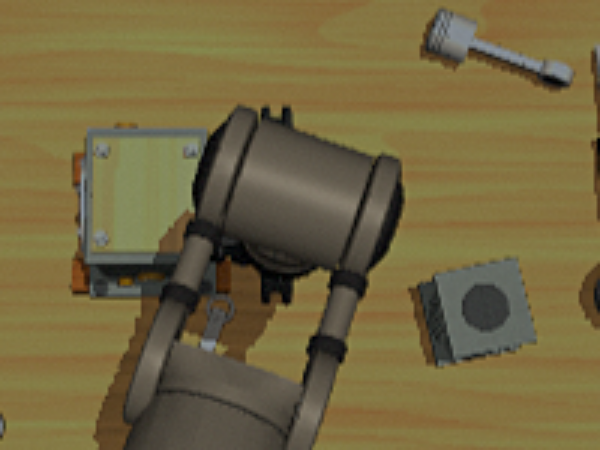

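The arm hides the flywheel from above, with the hand over its near half. Now I descend and grip.

arm_command --pt "0 -3 21 0" --pt "0 0 21 0" --pt "0 0 21 0" --pt "0 0 21 0" --pt "0 0 20 0"

```text
time: 3.28
tool_pos: [451.3, -76.9, 183.9]
ee_rot: [-0.018, 3.141, -0.0]
wrist_force: [-0.4, -0.0, 0.4]
finger_gap: 58.4
finger_force: 0.0
```

arm_command --pt "0 0 0 0" --pt "0 0 0 0" --pt "0 0 0 0" --pt "0 0 0 0" --pt "0 0 0 0" --grip 255

```text
time: 3.9
tool_pos: [451.4, -77.0, 185.0]
ee_rot: [-0.017, 3.14, -0.0]
wrist_force: [-1.0, -0.0, 3.9]
finger_gap: 26.8
finger_force: 60.7
```

```bash
python3 -c "
from h import *
st();im,d,X=cloud('side');
cv2.imwrite('pics/s1.png',cv2.resize(im[120:280,200:400],None,fx=4,fy=3.75))"
```

```text
3.9 [451.4 -77.  185. ] [[-1.0, -0.011, 0.001], [-0.011, 1.0, -0.0], [-0.001, -0.0, -1.0]] [-0.95 -0.01  3.9 ] [ 0.148  0.262 -0.166] 26.8 60.69073773454875
```

View pics/s1.png

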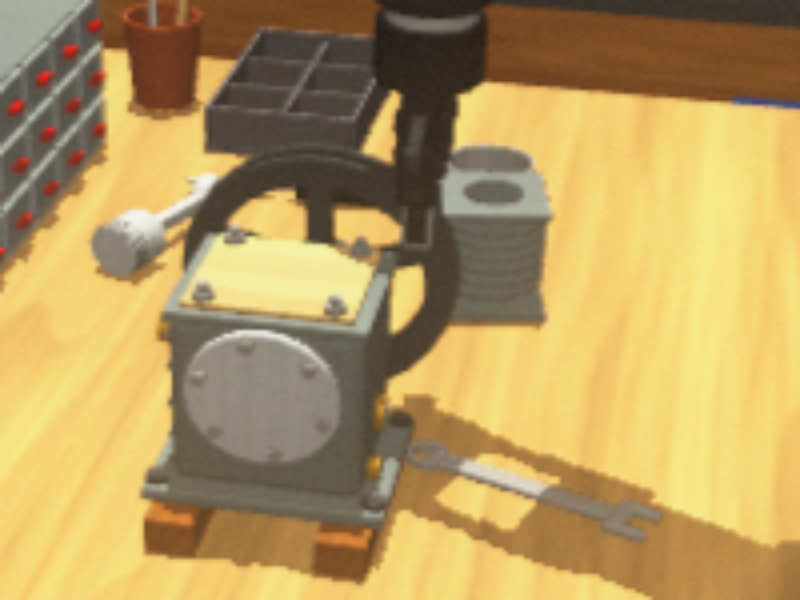

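The fingers straddle the rim on the robot side at about (420,215), and the gap is 26.8 mm, which matches the rim. I'll start the feeling stroke over the top.

arm_command --pt "-2.6 0 -2.9 0" --pt "-2.7 0 -2.8 0" --pt "-2.8 0 -2.7 0" --pt "-2.9 0 -2.6 0" --pt "-3.0 0 -2.4 0"

```text
time: 4.58
tool_pos: [461.5, -76.8, 195.1]
ee_rot: [0.018, -3.13, -0.001]
wrist_force: [-8.4, -5.7, -11.6]
finger_gap: 27.2
finger_force: 59.9
```

arm_command --pt "-3.1 0 -2.3 0" --pt "-3.2 0 -2.2 0" --pt "-3.3 0 -2.0 0" --pt "-3.4 0 -1.9 0" --pt "-3.5 0 -1.7 0"

```text
time: 5.2
tool_pos: [477.5, -76.7, 205.7]
ee_rot: [0.018, -3.129, -0.001]
wrist_force: [-13.2, -6.1, -4.2]
finger_gap: 26.9
finger_force: 59.5
```

```bash
python3 -c "
from h import *
st()"
```

```text
5.2 [477.5 -76.7 205.7] [[-1.0, -0.011, -0.012], [-0.011, 1.0, 0.001], [0.012, 0.001, -1.0]] [-13.15  -6.11  -4.23] [-0.783  2.435 -0.321] 26.9 59.53248297708342
```

arm_command --pt "-3.6 0 -1.6 0" --pt "-3.6 0 -1.4 0" --pt "-3.7 0 -1.2 0" --pt "-3.7 0 -1.1 0" --pt "-3.8 0 -0.9 0"

```text
time: 5.82
tool_pos: [496.3, -76.6, 212.7]
ee_rot: [0.018, -3.131, -0.0]
wrist_force: [-11.7, -3.9, 0.5]
finger_gap: 27.5
finger_force: 59.9
```

```bash
python3 -c "
from h import *
st()"
```

```text
5.83 [496.3 -76.6 212.7] [[-1.0, -0.011, -0.011], [-0.011, 1.0, 0.0], [0.011, 0.0, -1.0]] [-11.67  -3.93   0.55] [-0.684  2.557 -0.286] 27.5 59.94989635786624
```

arm_command --pt "-3.8 0 -0.8 0" --pt "-3.8 0 -0.6 0" --pt "-3.9 0 -0.4 0" --pt "-3.9 0 -0.3 0" --pt "-3.9 0 -0.1 0"

```text
time: 6.45
tool_pos: [516.3, -76.5, 215.6]
ee_rot: [0.018, -3.133, 0.0]
wrist_force: [-12.3, -3.2, 4.9]
finger_gap: 27.2
finger_force: 61.0
```

```bash
python3 -c "
from h import *
st()"
```

```text
6.45 [516.3 -76.5 215.6] [[-1.0, -0.011, -0.009], [-0.011, 1.0, -0.0], [0.009, -0.0, -1.0]] [-12.27  -3.16   4.94] [-0.598  2.416 -0.153] 27.2 61.01945263901143
```

arm_command --pt "-3.9 0 0.1 0" --pt "-3.9 0 0.3 0" --pt "-3.9 0 0.4 0" --pt "-3.8 0 0.6 0" --pt "-3.8 0 0.8 0"

```text
time: 7.08
tool_pos: [536.5, -76.3, 214.3]
ee_rot: [0.018, -3.136, 0.001]
wrist_force: [-9.7, -3.4, 7.7]
finger_gap: 27.4
finger_force: 62.3
```

```bash
python3 -c "
from h import *
st()"
```

```text
7.08 [536.5 -76.3 214.3] [[-1.0, -0.011, -0.006], [-0.011, 1.0, -0.001], [0.006, -0.001, -1.0]] [-9.72 -3.37  7.74] [-0.578  2.227 -0.271] 27.4 62.30579959141323
```

arm_command --pt "-3.8 0 0.9 0" --pt "-3.7 0 1.1 0" --pt "-3.7 0 1.2 0" --pt "-3.6 0 1.4 0" --pt "-3.6 0 1.6 0"

```text
time: 7.7
tool_pos: [555.9, -76.2, 208.8]
ee_rot: [0.018, -3.139, 0.002]
wrist_force: [-7.9, -3.6, 9.6]
finger_gap: 27.2
finger_force: 64.4
```

```bash
python3 -c "
from h import *
st()"
```

```text
7.7 [555.9 -76.2 208.8] [[-1.0, -0.011, -0.003], [-0.011, 1.0, -0.001], [0.003, -0.001, -1.0]] [-7.93 -3.61  9.63] [-0.484  1.922 -0.248] 27.2 64.38148552842904
```

arm_command --pt "-3.5 0 1.7 0" --pt "-3.4 0 1.9 0" --pt "-3.3 0 2.0 0" --pt "-3.2 0 2.2 0" --pt "-3.1 0 2.3 0"

```text
time: 8.32
tool_pos: [573.3, -76.0, 199.3]
ee_rot: [0.018, -3.142, 0.002]
wrist_force: [-4.2, -2.4, 10.8]
finger_gap: 27.2
finger_force: 67.5
```

```bash
python3 -c "
from h import *
st()"
```

```text
8.32 [573.3 -76.  199.3] [[-1.0, -0.011, -0.0], [-0.011, 1.0, -0.001], [0.0, -0.001, -1.0]] [-4.16 -2.42 10.82] [-0.229  1.521 -0.045] 27.2 67.4838906613877
```

arm_command --pt "-3.0 0 2.4 0" --pt "-2.9 0 2.6 0" --pt "-2.8 0 2.7 0" --pt "-2.7 0 2.8 0" --pt "-2.6 0 2.9 0"

```text
time: 8.95
tool_pos: [588.3, -76.0, 186.4]
ee_rot: [-0.018, 3.139, -0.002]
wrist_force: [-2.2, -2.2, 10.9]
finger_gap: 27.2
finger_force: 69.5
```

```bash
python3 -c "
from h import *
st()"
```

```text
8.95 [588.3 -76.  186.4] [[-1.0, -0.011, 0.003], [-0.011, 1.0, -0.002], [-0.003, -0.002, -1.0]] [-2.16 -2.24 10.86] [-0.357  0.947 -0.17 ] 27.2 69.48125891183736
```

Now the way back, which lets me cancel the drag.

arm_command --pt "2.6 0 -2.9 0" --pt "2.7 0 -2.8 0" --pt "2.8 0 -2.7 0" --pt "2.9 0 -2.6 0" --pt "3.0 0 -2.4 0"

```text
time: 9.57
tool_pos: [575.8, -76.1, 197.0]
ee_rot: [-0.017, 3.136, -0.001]
wrist_force: [9.1, -2.2, -10.7]
finger_gap: 27.0
finger_force: 65.9
```

```bash
python3 -c "
from h import *
st()"
```

```text
9.57 [575.8 -76.1 197. ] [[-1.0, -0.011, 0.005], [-0.011, 1.0, -0.001], [-0.005, -0.001, -1.0]] [  9.13  -2.24 -10.68] [-0.347 -2.019 -0.034] 27.0 65.94471667645848
```

arm_command --pt "3.1 0 -2.3 0" --pt "3.2 0 -2.2 0" --pt "3.3 0 -2.0 0" --pt "3.4 0 -1.9 0" --pt "3.5 0 -1.7 0"

```text
time: 10.2
tool_pos: [559.0, -76.2, 206.8]
ee_rot: [-0.017, 3.137, -0.001]
wrist_force: [8.0, -2.2, -12.3]
finger_gap: 27.1
finger_force: 63.5
```

```bash
python3 -c "
from h import *
st()"
```

```text
10.2 [559.  -76.2 206.8] [[-1.0, -0.011, 0.004], [-0.011, 1.0, -0.001], [-0.004, -0.001, -1.0]] [  7.97  -2.18 -12.25] [-0.551 -1.985 -0.255] 27.1 63.52802209148649
```

arm_command --pt "3.6 0 -1.6 0" --pt "3.6 0 -1.4 0" --pt "3.7 0 -1.2 0" --pt "3.7 0 -1.1 0" --pt "3.8 0 -0.9 0"

```text
time: 10.82
tool_pos: [540.8, -76.3, 213.1]
ee_rot: [-0.017, 3.137, -0.001]
wrist_force: [11.0, -1.4, -14.9]
finger_gap: 26.9
finger_force: 60.7
```

```bash
python3 -c "
from h import *
st()"
```

```text
10.82 [540.8 -76.3 213.1] [[-1.0, -0.011, 0.005], [-0.011, 1.0, -0.0], [-0.005, -0.0, -1.0]] [ 11.    -1.39 -14.91] [-0.386 -2.253 -0.262] 26.9 60.682279896573164
```

arm_command --pt "3.8 0 -0.8 0" --pt "3.8 0 -0.6 0" --pt "3.9 0 -0.4 0" --pt "3.9 0 -0.3 0" --pt "3.9 0 -0.1 0"

```text
time: 11.45
tool_pos: [522.1, -76.5, 215.6]
ee_rot: [-0.017, 3.135, -0.001]
wrist_force: [11.8, -0.9, -14.3]
finger_gap: 27.4
finger_force: 60.1
```

```bash
python3 -c "
from h import *
st()"
```

```text
11.45 [522.1 -76.5 215.6] [[-1.0, -0.011, 0.006], [-0.011, 1.0, -0.0], [-0.006, -0.0, -1.0]] [ 11.81  -0.86 -14.31] [-0.356 -2.498 -0.232] 27.4 60.14230930559279
```

arm_command --pt "3.9 0 0.1 0" --pt "3.9 0 0.3 0" --pt "3.9 0 0.4 0" --pt "3.8 0 0.6 0" --pt "3.8 0 0.8 0"

```text
time: 12.08
tool_pos: [503.7, -76.6, 214.5]
ee_rot: [-0.017, 3.132, -0.001]
wrist_force: [12.9, -0.4, -6.8]
finger_gap: 27.3
finger_force: 60.0
```

```bash
python3 -c "
from h import *
st()"
```

```text
12.07 [503.7 -76.6 214.5] [[-1.0, -0.011, 0.009], [-0.011, 1.0, -0.001], [-0.009, -0.001, -1.0]] [12.91 -0.38 -6.82] [-0.033 -2.429 -0.296] 27.3 59.95817614784755
```

arm_command --pt "3.8 0 0.9 0" --pt "3.7 0 1.1 0" --pt "3.7 0 1.2 0" --pt "3.6 0 1.4 0" --pt "3.6 0 1.6 0"

```text
time: 12.7
tool_pos: [485.9, -76.7, 209.6]
ee_rot: [-0.017, 3.13, -0.002]
wrist_force: [10.1, 1.0, 1.9]
finger_gap: 27.5
finger_force: 60.5
```

```bash
python3 -c "
from h import *
st()"
```

```text
12.7 [485.9 -76.7 209.6] [[-1.0, -0.011, 0.012], [-0.011, 1.0, -0.001], [-0.012, -0.001, -1.0]] [10.1   1.01  1.89] [ 0.225 -2.311 -0.294] 27.5 60.49534242054506
```

arm_command --pt "3.5 0 1.7 0" --pt "3.4 0 1.9 0" --pt "3.3 0 2.0 0" --pt "3.2 0 2.2 0" --pt "3.1 0 2.3 0"

```text
time: 13.32
tool_pos: [469.0, -76.8, 200.4]
ee_rot: [-0.017, 3.13, -0.002]
wrist_force: [5.4, 2.1, 10.0]
finger_gap: 27.1
finger_force: 63.7
```

```bash
python3 -c "
from h import *
st()"
```

```text
13.32 [469.  -76.8 200.4] [[-1.0, -0.011, 0.011], [-0.011, 1.0, -0.001], [-0.011, -0.001, -1.0]] [5.38 2.09 9.99] [ 0.556 -1.495 -0.279] 27.1 63.709707450616406
```

arm_command --pt "3.0 0 2.4 0" --pt "2.9 0 2.6 0" --pt "2.8 0 2.7 0" --pt "2.7 0 2.8 0" --pt "2.6 0 2.9 0"

```text
time: 13.95
tool_pos: [454.0, -77.0, 186.8]
ee_rot: [-0.017, 3.133, -0.002]
wrist_force: [1.3, 2.0, 14.0]
finger_gap: 27.4
finger_force: 67.6
```

```bash
python3 -c "
from h import *
st()"
```

```text
13.95 [454.  -77.  186.8] [[-1.0, -0.011, 0.009], [-0.011, 1.0, -0.001], [-0.009, -0.001, -1.0]] [ 1.32  2.   13.97] [ 0.446 -1.076 -0.136] 27.4 67.62374041984003
```

```bash
cat > d1.py <<'E'
import numpy as np
# t, x,z,Fx,Fz,My,dir
D=np.array([[477.5,205.7,-13.15,-4.23,2.435,1],[496.3,212.7,-11.67,.55,2.557,1],[516.3,215.6,-12.27,4.94,2.416,1],[536.5,214.3,-9.72,7.74,2.227,1],[555.9,208.8,-7.93,9.63,1.922,1],[573.3,199.3,-4.16,10.82,1.521,1],[588.3,186.4,-2.16,10.86,.947,1],
[575.8,197,9.13,-10.68,-2.019,-1],[559,206.8,7.97,-12.25,-1.985,-1],[540.8,213.1,11,-14.91,-2.253,-1],[522.1,215.6,11.81,-14.31,-2.498,-1],[503.7,214.5,12.91,-6.82,-2.429,-1],[485.9,209.6,10.1,1.89,-2.311,-1],[469,200.4,5.38,9.99,-1.495,-1],[454,186.8,1.32,13.97,-1.076,-1]])
E
python3 - <<'E'
from d1 import *
x,z,Fx,Fz,My,s=D.T
A=np.c_[x*2,z*2,np.ones(len(x))];c=np.linalg.lstsq(A,x*x+z*z,rcond=None)[0];print('circle',c[:2],np.sqrt(c[2]+c[0]**2+c[1]**2))
rx=(x-520)/1e3;rz=(z-3-125)/1e3;th=np.arctan2(rx,rz)
tf=-(rz*Fx-rx*Fz)
B=np.c_[Fx,Fz,s,np.ones(len(x))];k=np.linalg.lstsq(B,My,rcond=None)[0];print('My fit',k,(My-B@k).round(2))
for name,T in (('force',tf),)+tuple((f'h{h}',tf-(My+h*Fx)) for h in (.12,.14,.16,.18,.2)):
    C=np.c_[s,np.cos(th),np.sin(th)]
    q,res,_,_=np.linalg.lstsq(C,T,rcond=None)
    print(name,q.round(3),'G',np.hypot(q[1],q[2]).round(3),'rms',np.sqrt(res/len(s)).round(3),'ph',np.degrees(np.arctan2(q[2],q[1])).round(1))
    print(np.c_[np.degrees(th).round(),T.round(2),(T-C@q).round(2)].tolist() if name in('force','h0.14') else '')
E
```

```text
circle [520.30413015 123.69500371] 92.11525762273425
My fit [-1.31621119e-01  3.27919943e-04  8.57515243e-01 -3.94438160e-03] [-0.15  0.17 -0.05  0.09  0.02  0.12 -0.19  0.05 -0.07  0.06 -0.08  0.13
 -0.12  0.07 -0.05]
force [ 1.048 -0.023 -0.222] G 0.223 rms [0.064] ph -96.0
[[-29.0, 1.2, 0.07], [-16.0, 0.98, -0.11], [-2.0, 1.06, 0.02], [11.0, 0.97, -0.02], [24.0, 0.99, 0.05], [37.0, 0.87, -0.02], [49.0, 0.87, 0.0], [39.0, -1.23, -0.02], [26.0, -1.11, 0.06], [14.0, -1.25, -0.12], [1.0, -1.06, 0.01], [-11.0, -1.01, 0.02], [-23.0, -0.89, 0.1], [-35.0, -0.9, 0.04], [-48.0, -1.0, -0.1]]
h0.12 [ 0.079 -0.027 -0.15 ] G 0.153 rms [0.153] ph -100.3

h0.14 [ 0.268 -0.022 -0.27 ] G 0.271 rms [0.148] ph -94.6
[[-29.0, 0.61, 0.23], [-16.0, 0.05, -0.27], [-2.0, 0.36, 0.1], [11.0, 0.1, -0.1], [24.0, 0.17, 0.04], [37.0, -0.07, -0.15], [49.0, 0.22, 0.18], [39.0, -0.49, -0.03], [26.0, -0.24, 0.17], [14.0, -0.53, -0.18], [1.0, -0.22, 0.08], [-11.0, -0.38, -0.14], [-23.0, 0.01, 0.19], [-35.0, -0.16, -0.03], [-48.0, -0.11, -0.03]]
h0.16 [ 0.456 -0.017 -0.39 ] G 0.39 rms [0.16] ph -92.4

h0.18 [ 0.644 -0.011 -0.509] G 0.509 rms [0.186] ph -91.3

h0.2 [ 0.832 -0.006 -0.629] G 0.629 rms [0.222] ph -90.5
```

The heavy side sits about where I gripped (+5°), so it is now at about -45° from the top. I'll regrasp on the far side and carry it backward to the bottom.

arm_command --pt "0 0 0 0" --pt "0 0 0 0" --pt "0 0 0 0" --pt "0 0 0 0" --pt "0 0 -45 0" --grip 80

```text
time: 14.58
tool_pos: [449.4, -76.3, 227.2]
ee_rot: [0.017, -3.134, -0.004]
wrist_force: [0.9, -0.2, -0.3]
finger_gap: 58.3
finger_force: 0.0
```

arm_command --pt "0 0 -40 0" --pt "-35 0 0 0" --pt "-35 0 0 0" --pt "-35 0 0 0" --pt "-32 0 0 0"

```text
time: 15.2
tool_pos: [589.2, -75.3, 269.0]
ee_rot: [0.018, -3.141, -0.0]
wrist_force: [-0.2, 0.4, 0.3]
finger_gap: 58.7
finger_force: 0.0
```

arm_command --pt "0 0 0 0" --pt "0 0 30 0" --pt "0 0 30 0" --pt "0 0 25 0" --pt "0 0 0 0"

```text
time: 15.82
tool_pos: [586.2, -75.1, 182.6]
ee_rot: [0.017, -3.137, -0.002]
wrist_force: [0.9, 0.5, 0.7]
finger_gap: 58.6
finger_force: 0.0
```

arm_command --pt "0 0 0 0" --pt "0 0 0 0" --pt "0 0 0 0" --pt "0 0 0 0" --pt "0 0 0 0" --grip 255

```text
time: 16.45
tool_pos: [588.7, -76.0, 186.0]
ee_rot: [-0.017, 3.139, -0.002]
wrist_force: [-1.0, -2.8, 6.1]
finger_gap: 27.5
finger_force: 61.4
```

```bash
python3 -c "
from h import *
st()"
```

```text
16.45 [588.7 -76.  186. ] [[-1.0, -0.011, 0.003], [-0.011, 1.0, -0.001], [-0.003, -0.001, -1.0]] [-1.01 -2.81  6.06] [-0.365  0.314 -0.143] 27.5 61.429221311118454
```

arm_command --pt "5.3 0 -5.7 0" --pt "5.7 0 -5.3 0" --pt "6.1 0 -4.7 0" --pt "6.5 0 -4.2 0" --pt "6.9 0 -3.6 0"

```text
time: 17.08
tool_pos: [558.5, -76.2, 207.4]
ee_rot: [-0.017, 3.139, -0.001]
wrist_force: [5.3, -3.5, -10.9]
finger_gap: 27.1
finger_force: 59.8
```

```bash
python3 -c "
from h import *
st()"
```

```text
17.07 [558.5 -76.2 207.4] [[-1.0, -0.011, 0.003], [-0.011, 1.0, -0.001], [-0.003, -0.001, -1.0]] [  5.35  -3.46 -10.88] [-0.575 -1.482 -0.151] 27.1 59.8092219143291
```

arm_command --pt "7.2 0 -3.0 0" --pt "7.4 0 -2.3 0" --pt "7.6 0 -1.7 0" --pt "7.7 0 -1.0 0" --pt "7.8 0 -0.4 0"

```text
time: 17.7
tool_pos: [521.4, -76.4, 215.9]
ee_rot: [-0.017, 3.137, -0.001]
wrist_force: [7.7, -2.5, -11.0]
finger_gap: 27.3
finger_force: 59.9
```

```bash
python3 -c "
from h import *
st()"
```

```text
17.7 [521.4 -76.4 215.9] [[-1.0, -0.011, 0.005], [-0.011, 1.0, -0.0], [-0.005, -0.0, -1.0]] [  7.71  -2.5  -11.02] [-0.301 -1.908 -0.045] 27.3 59.85585271544437
```

arm_command --pt "7.8 0 0.4 0" --pt "7.7 0 1.0 0" --pt "7.6 0 1.7 0" --pt "7.4 0 2.3 0" --pt "7.2 0 3.0 0"

```text
time: 18.32
tool_pos: [485.4, -76.7, 209.4]
ee_rot: [-0.017, 3.132, -0.001]
wrist_force: [10.6, -0.3, -0.5]
finger_gap: 27.1
finger_force: 60.8
```

```bash
python3 -c "
from h import *
st()"
```

```text
18.32 [485.4 -76.7 209.4] [[-1.0, -0.011, 0.01], [-0.011, 1.0, -0.001], [-0.01, -0.001, -1.0]] [10.59 -0.25 -0.49] [ 0.142 -1.937 -0.216] 27.1 60.78357563121244
```

arm_command --pt "6.9 0 3.6 0" --pt "6.5 0 4.2 0" --pt "6.1 0 4.7 0" --pt "5.7 0 5.3 0" --pt "5.3 0 5.7 0"

```text
time: 18.95
tool_pos: [454.3, -77.0, 186.9]
ee_rot: [-0.017, 3.133, -0.002]
wrist_force: [2.5, 2.0, 12.1]
finger_gap: 27.2
finger_force: 68.0
```

```bash
python3 -c "
from h import *
st()"
```

```text
18.95 [454.3 -77.  186.9] [[-1.0, -0.011, 0.009], [-0.011, 1.0, -0.001], [-0.009, -0.001, -1.0]] [ 2.51  1.96 12.07] [ 0.419 -1.127 -0.168] 27.2 67.98428526686621
```

arm_command --pt "0 0 0 0" --pt "0 0 0 0" --pt "0 0 0 0" --pt "0 0 0 0" --pt "0 0 0 0"

```text
time: 19.58
tool_pos: [453.4, -77.0, 186.0]
ee_rot: [-0.017, 3.136, -0.001]
wrist_force: [0.1, -0.1, 6.2]
finger_gap: 27.0
finger_force: 67.5
```

```bash
python3 -c "
from h import *
st()"
```

```text
19.57 [453.4 -77.  186. ] [[-1.0, -0.011, 0.006], [-0.011, 1.0, -0.001], [-0.006, -0.001, -1.0]] [ 0.14 -0.14  6.22] [ 0.16  -0.913 -0.212] 27.0 67.4602710324325
```

arm_command --pt "0 0 0 0" --pt "0 0 0 0" --pt "0 0 0 0" --pt "0 0 0 0" --pt "0 0 -45 0" --grip 80

```text
time: 20.2
tool_pos: [450.0, -76.3, 227.2]
ee_rot: [0.017, -3.134, -0.004]
wrist_force: [0.8, -1.0, 0.3]
finger_gap: 58.8
finger_force: 0.0
```

arm_command --pt "0 0 -40 0" --pt "-35 0 0 0" --pt "-35 0 0 0" --pt "-35 0 0 0" --pt "-32 0 0 0"

```text
time: 20.82
tool_pos: [589.8, -75.3, 269.0]
ee_rot: [0.018, -3.141, -0.0]
wrist_force: [0.5, 0.2, -0.1]
finger_gap: 58.5
finger_force: 0.0
```

arm_command --pt "0 0 0 0" --pt "0 0 30 0" --pt "0 0 30 0" --pt "0 0 25 0" --pt "0 0 0 0"

```text
time: 21.45
tool_pos: [586.8, -75.0, 182.6]
ee_rot: [0.017, -3.137, -0.002]
wrist_force: [0.3, 0.5, 0.4]
finger_gap: 58.7
finger_force: 0.0
```

arm_command --pt "0 0 0 0" --pt "0 0 0 0" --pt "0 0 0 0" --pt "0 0 0 0" --pt "0 0 0 0" --grip 255

```text
time: 22.08
tool_pos: [589.3, -75.9, 186.0]
ee_rot: [-0.017, 3.139, -0.002]
wrist_force: [-1.4, -2.2, 6.5]
finger_gap: 27.4
finger_force: 61.4
```

```bash
python3 -c "
from h import *
st()"
```

```text
22.07 [589.3 -75.9 186. ] [[-1.0, -0.011, 0.003], [-0.011, 1.0, -0.001], [-0.003, -0.001, -1.0]] [-1.38 -2.24  6.5 ] [-0.275  0.299 -0.155] 27.4 61.40017718067568
```

arm_command --pt "2.6 0 -2.9 0" --pt "2.7 0 -2.8 0" --pt "2.8 0 -2.7 0" --pt "2.9 0 -2.6 0" --pt "3.0 0 -2.4 0"

```text
time: 22.7
tool_pos: [576.1, -76.0, 197.5]
ee_rot: [-0.017, 3.138, -0.001]
wrist_force: [6.6, -3.5, -8.3]
finger_gap: 27.4
finger_force: 59.6
```

```bash
python3 -c "
from h import *
st()"
```

```text
22.7 [576.1 -76.  197.5] [[-1.0, -0.011, 0.004], [-0.011, 1.0, -0.001], [-0.004, -0.001, -1.0]] [ 6.55 -3.53 -8.3 ] [-0.57  -1.602 -0.184] 27.4 59.610835357529126
```

arm_command --pt "3.1 0 -2.3 0" --pt "3.2 0 -2.2 0" --pt "3.3 0 -2.0 0" --pt "3.4 0 -1.9 0" --pt "3.5 0 -1.7 0"

```text
time: 23.32
tool_pos: [559.5, -76.1, 207.2]
ee_rot: [-0.017, 3.138, -0.001]
wrist_force: [7.0, -3.1, -11.4]
finger_gap: 27.2
finger_force: 59.8
```

```bash
python3 -c "
from h import *
st()"
```

```text
23.32 [559.5 -76.1 207.2] [[-1.0, -0.011, 0.003], [-0.011, 1.0, -0.001], [-0.003, -0.001, -1.0]] [  7.03  -3.06 -11.39] [-0.558 -1.748 -0.11 ] 27.2 59.821247258913104
```

arm_command --pt "3.6 0 -1.6 0" --pt "3.6 0 -1.4 0" --pt "3.7 0 -1.2 0" --pt "3.7 0 -1.1 0" --pt "3.8 0 -0.9 0"

```text
time: 23.95
tool_pos: [541.4, -76.3, 213.4]
ee_rot: [-0.017, 3.137, -0.001]
wrist_force: [9.5, -3.6, -12.0]
finger_gap: 27.3
finger_force: 60.0
```

```bash
python3 -c "
from h import *
st()"
```

```text
23.95 [541.4 -76.3 213.4] [[-1.0, -0.011, 0.004], [-0.011, 1.0, -0.001], [-0.004, -0.001, -1.0]] [  9.54  -3.64 -12.03] [-0.555 -1.96  -0.108] 27.3 59.97788266373483
```

arm_command --pt "3.8 0 -0.8 0" --pt "3.8 0 -0.6 0" --pt "3.9 0 -0.4 0" --pt "3.9 0 -0.3 0" --pt "3.9 0 -0.1 0"

```text
time: 24.58
tool_pos: [522.9, -76.4, 216.0]
ee_rot: [-0.017, 3.135, -0.001]
wrist_force: [11.9, -3.6, -11.1]
finger_gap: 27.2
finger_force: 60.0
```

```bash
python3 -c "
from h import *
st()"
```

```text
24.57 [522.9 -76.4 216. ] [[-1.0, -0.011, 0.006], [-0.011, 1.0, -0.0], [-0.006, -0.001, -1.0]] [ 11.93  -3.63 -11.08] [-0.376 -2.222 -0.079] 27.2 60.007223796256426
```

arm_command --pt "3.9 0 0.1 0" --pt "3.9 0 0.3 0" --pt "3.9 0 0.4 0" --pt "3.8 0 0.6 0" --pt "3.8 0 0.8 0"

```text
time: 25.2
tool_pos: [504.8, -76.6, 215.0]
ee_rot: [-0.017, 3.132, -0.001]
wrist_force: [11.8, -0.9, -3.3]
finger_gap: 27.4
finger_force: 59.9
```

```bash
python3 -c "
from h import *
st()"
```

```text
25.2 [504.8 -76.6 215. ] [[-1.0, -0.011, 0.01], [-0.011, 1.0, -0.001], [-0.01, -0.001, -1.0]] [11.79 -0.88 -3.25] [-0.04  -2.306 -0.138] 27.4 59.8899123998126
```

arm_command --pt "3.8 0 0.9 0" --pt "3.7 0 1.1 0" --pt "3.7 0 1.2 0" --pt "3.6 0 1.4 0" --pt "3.6 0 1.6 0"

```text
time: 25.82
tool_pos: [487.3, -76.7, 210.3]
ee_rot: [-0.016, 3.128, -0.002]
wrist_force: [12.8, 1.8, 4.3]
finger_gap: 27.1
finger_force: 60.7
```

```bash
python3 -c "
from h import *
st()"
```

```text
25.82 [487.3 -76.7 210.3] [[-1.0, -0.01, 0.013], [-0.01, 1.0, -0.001], [-0.013, -0.001, -1.0]] [12.77  1.78  4.26] [ 0.32  -2.274 -0.136] 27.1 60.694272950038055
```

arm_command --pt "3.5 0 1.7 0" --pt "3.4 0 1.9 0" --pt "3.3 0 2.0 0" --pt "3.2 0 2.2 0" --pt "3.1 0 2.3 0"

```text
time: 26.45
tool_pos: [470.6, -76.8, 201.4]
ee_rot: [-0.016, 3.128, -0.002]
wrist_force: [5.6, 2.5, 17.2]
finger_gap: 27.1
finger_force: 64.8
```

```bash
python3 -c "
from h import *
st()"
```

```text
26.45 [470.6 -76.8 201.4] [[-1.0, -0.011, 0.014], [-0.011, 1.0, -0.002], [-0.014, -0.002, -1.0]] [ 5.58  2.52 17.18] [ 0.591 -1.81  -0.204] 27.1 64.82083097545306
```

arm_command --pt "-3.1 0 -2.3 0" --pt "-3.2 0 -2.2 0" --pt "-3.3 0 -2.0 0" --pt "-3.4 0 -1.9 0" --pt "-3.5 0 -1.7 0"

```text
time: 27.08
tool_pos: [478.2, -76.7, 205.8]
ee_rot: [0.018, -3.128, -0.001]
wrist_force: [-13.7, -6.0, 1.5]
finger_gap: 27.1
finger_force: 62.4
```

```bash
python3 -c "
from h import *
st()"
```

```text
27.07 [478.2 -76.7 205.8] [[-1.0, -0.011, -0.013], [-0.012, 1.0, 0.001], [0.013, 0.001, -1.0]] [-13.73  -6.01   1.53] [-0.914  2.853 -0.214] 27.1 62.38045480518714
```

arm_command --pt "-3.6 0 -1.6 0" --pt "-3.6 0 -1.4 0" --pt "-3.7 0 -1.2 0" --pt "-3.7 0 -1.1 0" --pt "-3.8 0 -0.9 0"

```text
time: 27.7
tool_pos: [496.9, -76.6, 212.4]
ee_rot: [0.018, -3.129, -0.001]
wrist_force: [-12.9, -4.8, 3.7]
finger_gap: 27.5
finger_force: 62.6
```

```bash
python3 -c "
from h import *
st()"
```

```text
27.7 [496.9 -76.6 212.4] [[-1.0, -0.011, -0.012], [-0.011, 1.0, 0.0], [0.012, 0.001, -1.0]] [-12.91  -4.8    3.71] [-0.773  2.299 -0.072] 27.5 62.577052941141034
```

arm_command --pt "-3.8 0 -0.8 0" --pt "-3.8 0 -0.6 0" --pt "-3.9 0 -0.4 0" --pt "-3.9 0 -0.3 0" --pt "-3.9 0 -0.1 0"

```text
time: 28.32
tool_pos: [516.5, -76.4, 215.1]
ee_rot: [0.018, -3.13, -0.0]
wrist_force: [-12.6, -5.0, 6.3]
finger_gap: 27.6
finger_force: 63.9
```

```bash
python3 -c "
from h import *
st()"
```

```text
28.32 [516.5 -76.4 215.1] [[-1.0, -0.011, -0.011], [-0.011, 1.0, 0.0], [0.011, 0.0, -1.0]] [-12.63  -4.97   6.28] [-0.778  2.322 -0.211] 27.6 63.9161832688842
```

arm_command --pt "-3.9 0 0.1 0" --pt "-3.9 0 0.3 0" --pt "-3.9 0 0.4 0" --pt "-3.8 0 0.6 0" --pt "-3.8 0 0.8 0"

```text
time: 28.95
tool_pos: [536.6, -76.3, 213.6]
ee_rot: [0.017, -3.133, 0.0]
wrist_force: [-11.3, -3.6, 11.3]
finger_gap: 27.0
finger_force: 66.0
```

```bash
python3 -c "
from h import *
st()"
```

```text
28.95 [536.6 -76.3 213.6] [[-1.0, -0.011, -0.009], [-0.011, 1.0, -0.0], [0.009, -0.0, -1.0]] [-11.28  -3.64  11.27] [-0.648  2.616 -0.333] 27.0 65.95280518289655
```

arm_command --pt "-3.8 0 0.9 0" --pt "-3.7 0 1.1 0" --pt "-3.7 0 1.2 0" --pt "-3.6 0 1.4 0" --pt "-3.6 0 1.6 0"

```text
time: 29.58
tool_pos: [555.7, -76.2, 208.1]
ee_rot: [0.017, -3.135, 0.001]
wrist_force: [-8.7, -3.3, 10.6]
finger_gap: 26.9
finger_force: 68.1
```

```bash
python3 -c "
from h import *
st()"
```

```text
29.57 [555.7 -76.2 208.1] [[-1.0, -0.011, -0.007], [-0.011, 1.0, -0.001], [0.007, -0.001, -1.0]] [-8.71 -3.29 10.6 ] [-0.623  1.926 -0.181] 26.9 68.05073797877412
```

arm_command --pt "-3.5 0 1.7 0" --pt "-3.4 0 1.9 0" --pt "-3.3 0 2.0 0" --pt "-3.2 0 2.2 0" --pt "-3.1 0 2.3 0"

```text
time: 30.2
tool_pos: [573.0, -76.1, 198.7]
ee_rot: [0.017, -3.137, 0.001]
wrist_force: [-7.4, -2.8, 16.5]
finger_gap: 27.1
finger_force: 71.3
```

```bash
python3 -c "
from h import *
st()"
```

```text
30.2 [573.  -76.1 198.7] [[-1.0, -0.011, -0.004], [-0.011, 1.0, -0.001], [0.004, -0.001, -1.0]] [-7.41 -2.76 16.51] [-0.506  1.969 -0.22 ] 27.1 71.27514676750599
```

arm_command --pt "-3.0 0 2.4 0" --pt "-2.9 0 2.6 0" --pt "-2.8 0 2.7 0" --pt "-2.7 0 2.8 0" --pt "-2.6 0 2.9 0"

```text
time: 30.82
tool_pos: [587.9, -75.9, 185.9]
ee_rot: [0.018, -3.14, 0.002]
wrist_force: [-4.1, -2.6, 16.8]
finger_gap: 27.2
finger_force: 73.0
```

```bash
python3 -c "
from h import *
st()"
```

```text
30.82 [587.9 -75.9 185.9] [[-1.0, -0.011, -0.002], [-0.011, 1.0, -0.001], [0.002, -0.001, -1.0]] [-4.07 -2.6  16.75] [-0.454  1.633 -0.097] 27.2 73.02197650704137
```

```bash
cat > d2.py <<'E'
from d1 import *
F1=[59.5,59.9,61,62.3,64.4,67.5,69.5,65.9,63.5,60.7,60.1,60,60.5,63.7,67.6]
D2=np.array([[558.5,207.4,5.35,-10.88,-1.482,-1],[521.4,215.9,7.71,-11.02,-1.908,-1],[485.4,209.4,10.59,-.49,-1.937,-1],[454.3,186.9,2.51,12.07,-1.127,-1]]);F2=[59.8,59.9,60.8,68]
D3=np.array([[576.1,197.5,6.55,-8.3,-1.602,-1],[559.5,207.2,7.03,-11.39,-1.748,-1],[541.4,213.4,9.54,-12.03,-1.96,-1],[522.9,216,11.93,-11.08,-2.222,-1],[504.8,215,11.79,-3.25,-2.306,-1],[487.3,210.3,12.77,4.26,-2.274,-1],[470.6,201.4,5.58,17.18,-1.81,-1],
[478.2,205.8,-13.73,1.53,2.853,1],[496.9,212.4,-12.91,3.71,2.299,1],[516.5,215.1,-12.63,6.28,2.322,1],[536.6,213.6,-11.28,11.27,2.616,1],[555.7,208.1,-8.71,10.6,1.926,1],[573,198.7,-7.41,16.51,1.969,1],[587.9,185.9,-4.07,16.75,1.633,1]])
F3=[59.6,59.8,60,60,59.9,60.7,64.8,62.4,62.6,63.9,66,68.1,71.3,73]
E
python3 - <<'E'
from d2 import *
from scipy.spatial.transform import Rotation
ang=lambda x,z:np.degrees(np.arctan2(x-520,z-128))
o2=ang(454,186.8)-ang(588.7,186); o3=o2+ang(453.4,186)-ang(589.3,186)
print('offsets',o2,o3)
A=np.r_[D,D2,D3];off=np.r_[np.zeros(15),np.full(4,o2),np.full(14,o3)];Ff=np.r_[F1,F2,F3]
def run(A,off,Ff,lab):
  x,z,Fx,Fz,My,s=A.T;rx=(x-520)/1e3
  for dz in (0,3):
   rz=(z-dz-125)/1e3
   w=np.radians(ang(x,z)+off);tf=-(rz*Fx-rx*Fz)
   for h in (None,.14,.16):
    T=tf if h is None else tf-(My+h*Fx)
    for nm,C in (('c',np.c_[np.cos(w),np.sin(w),s]),('cF',np.c_[np.cos(w),np.sin(w),s,s*(Ff-62)]),('cFb',np.c_[np.cos(w),np.sin(w),s,s*(Ff-62),np.ones(len(s))])):
     q=np.linalg.lstsq(C,T,rcond=None)[0];r=T-C@q;sg=np.sqrt(r@r/(len(s)-len(q)))
     G=np.hypot(*q[:2]);cov=np.linalg.inv(C.T@C)[:2,:2]*sg**2;n=np.array([-q[1],q[0]])/G;
     d=np.degrees(np.arctan2(-q[0],-q[1]))
     print(lab,dz,h,nm,'G %.3f drag %.2f rms %.3f delta %.1f +- %.1f  rest q'%(G,q[2],sg,d,np.degrees(np.sqrt(n@cov@n)/G)),q[3:].round(3),'bottom at g3 theta %.1f'%((180-d-o3+180)%360-180))
run(A,off,Ff,'all');run(D,np.zeros(15),np.array(F1),'g1');run(D3,np.full(14,o3),np.array(F3),'g3')
E
```

```text
offsets -98.12912357908999 -197.15012743204795
all 0 None c G 0.263 drag 1.10 rms 0.080 delta 12.1 +- 3.6  rest q [] bottom at g3 theta 5.1
all 0 None cF G 0.257 drag 1.09 rms 0.074 delta 9.6 +- 3.5  rest q [0.009] bottom at g3 theta 7.5
all 0 None cFb G 0.259 drag 1.09 rms 0.072 delta 10.3 +- 3.5  rest q [0.006 0.022] bottom at g3 theta 6.9
all 0 0.14 c G 0.224 drag 0.33 rms 0.179 delta 3.0 +- 9.3  rest q [] bottom at g3 theta 14.1
all 0 0.14 cF G 0.229 drag 0.34 rms 0.179 delta 6.0 +- 9.6  rest q [-0.009] bottom at g3 theta 11.2
all 0 0.14 cFb G 0.230 drag 0.35 rms 0.181 delta 6.5 +- 9.7  rest q [-0.011  0.016] bottom at g3 theta 10.6
all 0 0.16 c G 0.267 drag 0.52 rms 0.216 delta 4.1 +- 9.5  rest q [] bottom at g3 theta 13.1
all 0 0.16 cF G 0.279 drag 0.54 rms 0.203 delta 10.0 +- 9.0  rest q [-0.022] bottom at g3 theta 7.1
all 0 0.16 cFb G 0.285 drag 0.56 rms 0.200 delta 11.5 +- 8.8  rest q [-0.029  0.055] bottom at g3 theta 5.7
all 3 None c G 0.257 drag 1.07 rms 0.081 delta 12.1 +- 3.8  rest q [] bottom at g3 theta 5.0
all 3 None cF G 0.249 drag 1.06 rms 0.071 delta 9.0 +- 3.5  r
[... 3663 characters left out ...]
.152 drag 1.06 rms 0.073 delta -22.1 +- 73.3  rest q [0.024 0.044] bottom at g3 theta 39.2
g3 3 0.14 c G 0.111 drag 0.36 rms 0.184 delta -3.6 +- 31.0  rest q [] bottom at g3 theta 20.8
g3 3 0.14 cF G 0.352 drag 0.41 rms 0.178 delta 26.4 +- 11.8  rest q [-0.037] bottom at g3 theta -9.2
g3 3 0.14 cFb G 0.493 drag 0.41 rms 0.183 delta -27.5 +- 53.2  rest q [-0.046  0.39 ] bottom at g3 theta 44.7
g3 3 0.16 c G 0.053 drag 0.55 rms 0.220 delta -9.7 +- 84.9  rest q [] bottom at g3 theta 26.8
g3 3 0.16 cF G 0.504 drag 0.64 rms 0.188 delta 34.2 +- 8.2  rest q [-0.067] bottom at g3 theta -17.0
g3 3 0.16 cFb G 0.680 drag 0.66 rms 0.187 delta -27.0 +- 39.8  rest q [-0.08   0.601] bottom at g3 theta 44.1
```

```bash
cat > fit.py <<'E'
from d2 import *
ang=lambda x,z:np.degrees(np.arctan2(x-520,z-128))
o2=ang(454,186.8)-ang(588.7,186); o3=o2+ang(453.4,186)-ang(589.3,186)
A=np.r_[D,D2,D3];off=np.r_[np.zeros(15),np.full(4,o2),np.full(14,o3)];Ff=np.r_[F1,F2,F3]
def go(A,off,Ff,last,lab=''):
  x,z,Fx,Fz,My,s=A.T;th=np.radians(ang(x,z));w=th+np.radians(off)
  T=-((z-128)*Fx-(x-520)*Fz)/1e3
  b=[np.cos(w),np.sin(w),s]
  for nm,e in (('s',[]),('th',[th]),('th2',[th,s*th**2]),('F',[s*(Ff-62)]),('th F',[th,s*(Ff-62)]),('b th th2',[th,s*th**2,s*0+1])):
    C=np.c_[tuple(b+e)];q=np.linalg.lstsq(C,T,rcond=None)[0];r=T-C@q;sg=np.sqrt(r@r/(len(s)-len(q)))
    G=np.hypot(*q[:2]);n=np.array([-q[1],q[0]])/G;cov=np.linalg.inv(C.T@C)[:2,:2]*sg**2;d=np.degrees(np.arctan2(-q[0],-q[1]))
    print(lab,nm,'G %.3f+-%.3f rms %.3f delta %.1f+-%.1f bottom th %.1f'%(G,np.sqrt(q[:2]@cov@q[:2])/G,sg,d,np.degrees(np.sqrt(n@cov@n)/G),(180-d-last+180)%360-180),q[2:].round(3))
    if nm=='th2':print(np.c_[off.round(),np.degrees(th).round(),s,T.round(2),r.round(2)].tolist())
if __name__=='__main__':go(A,off,Ff,o3)
E
python3 fit.py
```

```text
s G 0.257+-0.028 rms 0.081 delta 12.1+-3.8 bottom th 5.0 [1.071]
 th G 0.261+-0.028 rms 0.081 delta 11.8+-3.7 bottom th 5.3 [1.067 0.037]
 th2 G 0.263+-0.027 rms 0.077 delta 11.7+-3.5 bottom th 5.5 [1.042 0.009 0.124]
[[0.0, -29.0, 1.0, 1.2, 0.06], [0.0, -16.0, 1.0, 0.98, -0.09], [0.0, -2.0, 1.0, 1.06, 0.06], [0.0, 11.0, 1.0, 0.97, 0.02], [0.0, 24.0, 1.0, 0.99, 0.07], [0.0, 37.0, 1.0, 0.87, -0.03], [0.0, 49.0, 1.0, 0.87, -0.04], [0.0, 39.0, -1.0, -1.23, 0.07], [0.0, 26.0, -1.0, -1.11, 0.12], [0.0, 14.0, -1.0, -1.25, -0.09], [0.0, 1.0, -1.0, -1.06, 0.04], [0.0, -11.0, -1.0, -1.01, 0.05], [0.0, -23.0, -1.0, -0.89, 0.13], [0.0, -35.0, -1.0, -0.9, 0.09], [0.0, -48.0, -1.0, -1.0, -0.02], [-98.0, 26.0, -1.0, -0.84, -0.01], [-98.0, 1.0, -1.0, -0.69, 0.09], [-98.0, -23.0, -1.0, -0.85, -0.03], [-98.0, -48.0, -1.0, -0.94, 0.01], [-197.0, 39.0, -1.0, -0.92, 0.03], [-197.0, 27.0, -1.0, -1.01, -0.04], [-197.0, 14.0, -1.0, -1.07, -0.06], [-197.0, 2.0, -1.0, -1.08, -0.02], [-197.0, -10.0, -1.0, -0.98, 0.14], [-197.0, -22.0, -1.0, -1.19, -0.01], [-197.0, -34.0, -1.0, -1.26, -0.0], [-197.0, -28.0, 1.0, 1.0, 0.08], [-197.0, -15.0, 1.0, 1.0, 0.05], [-197.0, -2.0, 1.0, 1.08, 0.07], [-197.0, 11.0, 1.0, 1.15, 0.08], [-197.0, 24.0, 1.0, 1.08, -0.07], [-197.0, 37.0, 1.0, 1.4, 0.16], [-197.0, 50.0, 1.0, 1.37, 0.05]]
 F G 0.249+-0.025 rms 0.071 delta 9.0+-3.5 bottom th 8.1 [1.056 0.011]
 th F G 0.242+-0.025 rms 0.071 delta 8.2+-3.7 bottom th 8.9 [ 1.056 -0.041  0.015]
 b th th2 G 0.263+-0.025 rms 0.072 delta 11.6+-3.3 bottom th 5.5 [ 1.046e+00 -1.000e-03  1.290e-01  3.000e-02]
```

arm_command --pt "2.6 0 -2.9 0" --pt "2.7 0 -2.8 0" --pt "2.8 0 -2.7 0" --pt "2.9 0 -2.6 0" --pt "3.0 0 -2.4 0"

```text
time: 31.45
tool_pos: [575.7, -76.0, 196.5]
ee_rot: [-0.017, 3.14, -0.001]
wrist_force: [7.1, -3.6, -7.5]
finger_gap: 27.3
finger_force: 69.3
```

arm_command --pt "3.1 0 -2.3 0" --pt "3.2 0 -2.2 0" --pt "3.3 0 -2.0 0" --pt "3.4 0 -1.9 0" --pt "3.5 0 -1.7 0"

```text
time: 32.08
tool_pos: [559.1, -76.1, 206.2]
ee_rot: [-0.017, 3.141, -0.0]
wrist_force: [7.4, -5.0, -10.6]
finger_gap: 27.4
finger_force: 67.3
```

arm_command --pt "3.6 0 -1.6 0" --pt "3.6 0 -1.4 0" --pt "3.7 0 -1.2 0" --pt "3.7 0 -1.1 0" --pt "3.8 0 -0.9 0"

```text
time: 32.7
tool_pos: [541.0, -76.3, 212.4]
ee_rot: [-0.017, 3.14, -0.0]
wrist_force: [8.1, -4.0, -9.6]
finger_gap: 26.9
finger_force: 64.6
```

arm_command --pt "3.8 0 -0.8 0" --pt "3.8 0 -0.6 0" --pt "3.9 0 -0.4 0" --pt "3.9 0 -0.3 0" --pt "3.9 0 -0.1 0"

```text
time: 33.33
tool_pos: [522.5, -76.4, 215.0]
ee_rot: [-0.017, 3.138, -0.0]
wrist_force: [10.4, -3.1, -8.5]
finger_gap: 27.1
finger_force: 62.9
```

arm_command --pt "3.9 0 0.1 0" --pt "3.9 0 0.3 0" --pt "3.9 0 0.4 0" --pt "3.8 0 0.6 0" --pt "3.8 0 0.8 0"

```text
time: 33.95
tool_pos: [504.3, -76.6, 213.9]
ee_rot: [-0.017, 3.134, -0.001]
wrist_force: [14.9, -1.9, -8.1]
finger_gap: 27.4
finger_force: 61.9
```

arm_command --pt "3.8 0 0.9 0" --pt "3.7 0 1.1 0" --pt "3.7 0 1.2 0" --pt "3.6 0 1.4 0" --pt "3.6 0 1.6 0"

```text
time: 34.58
tool_pos: [486.8, -76.7, 209.2]
ee_rot: [-0.017, 3.131, -0.001]
wrist_force: [14.3, 0.3, 3.0]
finger_gap: 27.4
finger_force: 62.9
```

arm_command --pt "3.5 0 1.7 0" --pt "3.4 0 1.9 0" --pt "3.3 0 2.0 0" --pt "3.2 0 2.2 0" --pt "3.1 0 2.3 0"

```text
time: 35.2
tool_pos: [470.2, -76.9, 200.3]
ee_rot: [-0.017, 3.13, -0.002]
wrist_force: [7.0, 1.8, 13.2]
finger_gap: 27.1
finger_force: 66.5
```

arm_command --pt "-3.1 0 -2.3 0" --pt "-3.2 0 -2.2 0" --pt "-3.3 0 -2.0 0" --pt "-3.4 0 -1.9 0" --pt "-3.5 0 -1.7 0"

```text
time: 35.83
tool_pos: [478.2, -76.7, 205.1]
ee_rot: [0.018, -3.127, -0.002]
wrist_force: [-9.7, -7.5, -3.7]
finger_gap: 27.3
finger_force: 63.4
```

arm_command --pt "-3.6 0 -1.6 0" --pt "-3.6 0 -1.4 0" --pt "-3.7 0 -1.2 0" --pt "-3.7 0 -1.1 0" --pt "-3.8 0 -0.9 0"

```text
time: 36.45
tool_pos: [496.5, -76.6, 212.1]
ee_rot: [0.018, -3.128, -0.001]
wrist_force: [-10.6, -6.5, 0.9]
finger_gap: 27.4
finger_force: 63.2
```

arm_command --pt "-3.8 0 -0.8 0" --pt "-3.8 0 -0.6 0" --pt "-3.9 0 -0.4 0" --pt "-3.9 0 -0.3 0" --pt "-3.9 0 -0.1 0"

```text
time: 37.08
tool_pos: [516.2, -76.4, 214.9]
ee_rot: [0.017, -3.129, -0.001]
wrist_force: [-13.3, -5.3, 7.5]
finger_gap: 27.1
finger_force: 64.5
```

arm_command --pt "-3.9 0 0.1 0" --pt "-3.9 0 0.3 0" --pt "-3.9 0 0.4 0" --pt "-3.8 0 0.6 0" --pt "-3.8 0 0.8 0"

```text
time: 37.7
tool_pos: [536.2, -76.3, 213.5]
ee_rot: [0.018, -3.132, 0.0]
wrist_force: [-11.8, -4.1, 11.6]
finger_gap: 26.9
finger_force: 66.2
```

arm_command --pt "-3.8 0 0.9 0" --pt "-3.7 0 1.1 0" --pt "-3.7 0 1.2 0" --pt "-3.6 0 1.4 0" --pt "-3.6 0 1.6 0"

```text
time: 38.33
tool_pos: [555.3, -76.2, 208.0]
ee_rot: [0.017, -3.134, 0.001]
wrist_force: [-9.9, -4.6, 12.2]
finger_gap: 27.0
finger_force: 68.6
```

arm_command --pt "-3.5 0 1.7 0" --pt "-3.4 0 1.9 0" --pt "-3.3 0 2.0 0" --pt "-3.2 0 2.2 0" --pt "-3.1 0 2.3 0"

```text
time: 38.95
tool_pos: [572.8, -76.1, 198.7]
ee_rot: [0.017, -3.137, 0.001]
wrist_force: [-8.6, -3.6, 13.8]
finger_gap: 27.1
finger_force: 71.4
```

arm_command --pt "-3.0 0 2.4 0" --pt "-2.9 0 2.6 0" --pt "-2.8 0 2.7 0" --pt "-2.7 0 2.8 0" --pt "-2.6 0 2.9 0"

```text
time: 39.58
tool_pos: [587.6, -76.0, 185.9]
ee_rot: [0.018, -3.139, 0.002]
wrist_force: [-5.4, -2.9, 16.5]
finger_gap: 27.2
finger_force: 73.5
```

```bash
cat > d3.py <<'E'
from fit import *
D4=np.array([[575.7,196.5,7.1,-7.5,0,-1],[559.1,206.2,7.4,-10.6,0,-1],[541,212.4,8.1,-9.6,0,-1],[522.5,215,10.4,-8.5,0,-1],[504.3,213.9,14.9,-8.1,0,-1],[486.8,209.2,14.3,3,0,-1],[470.2,200.3,7,13.2,0,-1],
[478.2,205.1,-9.7,-3.7,0,1],[496.5,212.1,-10.6,.9,0,1],[516.2,214.9,-13.3,7.5,0,1],[536.2,213.5,-11.8,11.6,0,1],[555.3,208,-9.9,12.2,0,1],[572.8,198.7,-8.6,13.8,0,1],[587.6,185.9,-5.4,16.5,0,1]])
F4=[69.3,67.3,64.6,62.9,61.9,62.9,66.5,63.4,63.2,64.5,66.2,68.6,71.4,73.5]
A=np.r_[A,D4];off=np.r_[off,np.full(14,o3)];Ff=np.r_[Ff,F4]
E
python3 - <<'E'
from d3 import *
go(A,off,Ff,o3,'all')
m=(off==o3);go(A[m],off[m],Ff[m],o3,'g3')
E
```

```text
all s G 0.278+-0.025 rms 0.086 delta 15.6+-3.1 bottom th 1.6 [1.075]
all th G 0.271+-0.025 rms 0.083 delta 15.2+-3.0 bottom th 2.0 [1.069 0.055]
all th2 G 0.275+-0.024 rms 0.080 delta 15.0+-2.9 bottom th 2.1 [1.044 0.029 0.12 ]
[[0.0, -29.0, 1.0, 1.2, 0.08], [0.0, -16.0, 1.0, 0.98, -0.07], [0.0, -2.0, 1.0, 1.06, 0.07], [0.0, 11.0, 1.0, 0.97, 0.03], [0.0, 24.0, 1.0, 0.99, 0.08], [0.0, 37.0, 1.0, 0.87, -0.02], [0.0, 49.0, 1.0, 0.87, -0.04], [0.0, 39.0, -1.0, -1.23, 0.08], [0.0, 26.0, -1.0, -1.11, 0.13], [0.0, 14.0, -1.0, -1.25, -0.07], [0.0, 1.0, -1.0, -1.06, 0.06], [0.0, -11.0, -1.0, -1.01, 0.07], [0.0, -23.0, -1.0, -0.89, 0.15], [0.0, -35.0, -1.0, -0.9, 0.11], [0.0, -48.0, -1.0, -1.0, 0.0], [-98.0, 26.0, -1.0, -0.84, -0.02], [-98.0, 1.0, -1.0, -0.69, 0.08], [-98.0, -23.0, -1.0, -0.85, -0.03], [-98.0, -48.0, -1.0, -0.94, 0.01], [-197.0, 39.0, -1.0, -0.92, -0.01], [-197.0, 27.0, -1.0, -1.01, -0.06], [-197.0, 14.0, -1.0, -1.07, -0.08], [-197.0, 2.0, -1.0, -1.08, -0.04], [-197.0, -10.0, -1.0, -0.98, 0.13], [-197.0, -22.0, -1.0, -1.19, -0.01], [-197.0, -34.0, -1.0, -1.26, 0.01], [-197.0, 
[... 1707 characters left out ...]
0, 27.0, -1.0, -0.99, -0.05], [-197.0, 14.0, -1.0, -0.89, 0.09], [-197.0, 2.0, -1.0, -0.93, 0.1], [-197.0, -10.0, -1.0, -1.15, -0.06], [-197.0, -22.0, -1.0, -1.26, -0.09], [-197.0, -35.0, -1.0, -1.16, 0.1], [-197.0, -28.0, 1.0, 0.9, -0.06], [-197.0, -16.0, 1.0, 0.87, -0.13], [-197.0, -3.0, 1.0, 1.13, 0.07], [-197.0, 11.0, 1.0, 1.2, 0.07], [-197.0, 24.0, 1.0, 1.22, 0.01], [-197.0, 37.0, 1.0, 1.34, 0.03], [-197.0, 49.0, 1.0, 1.43, 0.02]]
g3 F G 0.296+-0.044 rms 0.080 delta 18.6+-3.7 bottom th -1.5 [1.069 0.006]
g3 th F G 0.465+-1.032 rms 0.081 delta -163.8+-3.2 bottom th -179.1 [1.071 0.718 0.004]
g3 b th th2 G 0.503+-1.529 rms 0.079 delta 12.6+-21.1 bottom th 4.6 [ 1.054 -0.197  0.154  0.052]
```

arm_command --pt "2.6 0 -2.9 0" --pt "2.7 0 -2.8 0" --pt "2.8 0 -2.7 0" --pt "2.9 0 -2.6 0" --pt "3.0 0 -2.4 0"

```text
time: 40.2
tool_pos: [575.5, -76.0, 196.4]
ee_rot: [-0.017, 3.141, -0.001]
wrist_force: [7.8, -4.7, -8.0]
finger_gap: 27.0
finger_force: 69.6
```

arm_command --pt "3.1 0 -2.3 0" --pt "3.2 0 -2.2 0" --pt "3.3 0 -2.0 0" --pt "3.4 0 -1.9 0" --pt "3.5 0 -1.7 0"

```text
time: 40.83
tool_pos: [558.9, -76.2, 206.1]
ee_rot: [-0.017, 3.141, -0.0]
wrist_force: [8.2, -4.7, -12.5]
finger_gap: 27.5
finger_force: 67.5
```

arm_command --pt "3.6 0 -1.6 0" --pt "3.6 0 -1.4 0" --pt "3.7 0 -1.2 0" --pt "3.7 0 -1.1 0" --pt "3.8 0 -0.9 0"

```text
time: 41.45
tool_pos: [540.8, -76.3, 212.3]
ee_rot: [-0.017, 3.141, 0.0]
wrist_force: [9.5, -4.4, -12.0]
finger_gap: 27.3
finger_force: 64.8
```

arm_command --pt "3.8 0 -0.8 0" --pt "3.8 0 -0.6 0" --pt "3.9 0 -0.4 0" --pt "3.9 0 -0.3 0" --pt "0 0 0 0"

```text
time: 42.08
tool_pos: [525.4, -76.4, 214.7]
ee_rot: [-0.017, 3.141, 0.0]
wrist_force: [8.5, -3.4, -10.5]
finger_gap: 27.1
finger_force: 63.2
```

arm_command --pt "0 0 0 0" --pt "0 0 0 0" --pt "0 0 0 0" --pt "0 0 0 0" --pt "0 0 0 0"

```text
time: 42.7
tool_pos: [525.4, -76.4, 214.7]
ee_rot: [-0.017, 3.141, -0.0]
wrist_force: [7.3, -4.2, -9.5]
finger_gap: 27.0
finger_force: 63.3
```

```bash
python3 -c "
from h import *
st()
im,d,X=cloud('side');
cv2.imwrite('pics/s2.png',cv2.resize(im[120:280,200:400],None,fx=4,fy=3.75))"
cat >> d3.py <<'E'
D5=np.array([])
E
```

```text
42.7 [525.4 -76.4 214.7] [[-1.0, -0.011, 0.001], [-0.011, 1.0, 0.0], [-0.001, -0.0, -1.0]] [ 7.31 -4.19 -9.47] [-0.683 -1.865 -0.175] 27.0 63.25844318034882
```

View pics/s2.png

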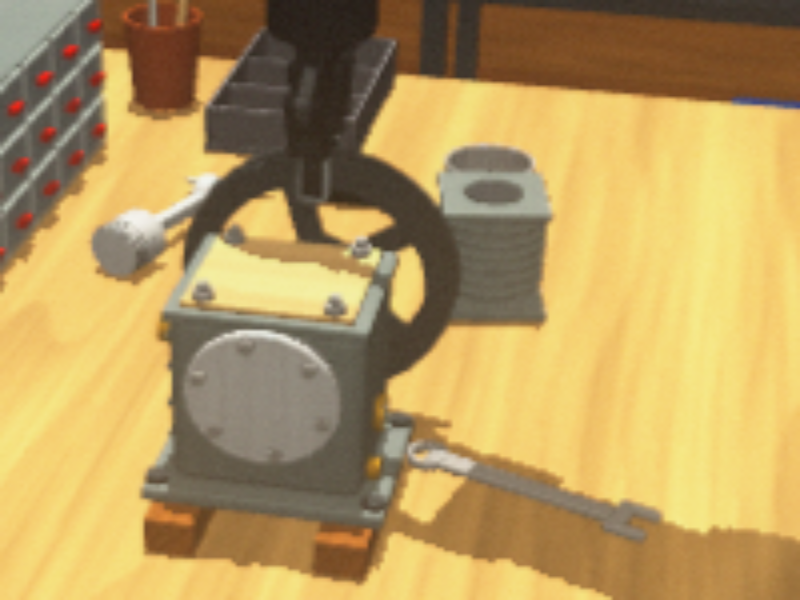

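The wheel stands with the fingers at the top, about (310,180), but the visible spoke at (300,205) leans more to the left than my bookkeeping predicts. I'll measure the spoke angles against the first picture.

```bash
cat > spoke.py <<'E'
from h import *
def polar(im,d):
    p=cams.camera_params('side');M=R.from_rotvec(p['orientation']).as_matrix();o=np.array(p['origin'])
    th=np.radians(np.arange(-90,91,1));r=np.arange(40,101,1.)
    rr,tt=np.meshgrid(r,th);W=np.stack([520+rr*np.sin(tt),np.full_like(rr,-76.5+7),125+rr*np.cos(tt)],-1)
    c=(W-o)@M;u=(c[...,0]/c[...,2]*p['fx']+p['cx']).astype(np.float32);v=(c[...,1]/c[...,2]*p['fy']+p['cy']).astype(np.float32)
    g=cv2.remap(cv2.cvtColor(im,cv2.COLOR_BGR2GRAY),u,v,cv2.INTER_LINEAR);dd=cv2.remap(d,u,v,cv2.INTER_NEAREST)-c[...,2]
    return g,dd
if __name__=='__main__':
    im0=cv2.imread('pics/side0.png')
    X=np.load('pics/side0.npy');p=cams.camera_params('side');M=R.from_rotvec(p['orientation']).as_matrix()
    d0=((X-np.array(p['origin']))@M)[...,2].astype(np.float32)
    im1,d1=cams.read_camera('side');cv2.imwrite('pics/side2.png',im1)
    a,da=polar(im0,d0);b,db=polar(im1,d1)
    out=np.vstack([cv2.resize(a.T[::-1],None,fx=4,fy=4),np.zeros((8,724),np.uint8),cv2.resize(b.T[::-1],None,fx=4,fy=4)])
    cv2.imwrite('pics/pol.png',out)
    for g,dd in ((a,da),(b,db)):
        for lo,hi in ((45,58),(58,72)):
            q=g[:,lo-40:hi-40].mean(1);k=dd[:,lo-40:hi-40].mean(1)
            print(lo,[(int(t),int(q[t+90]),int(k[t+90])) for t in range(-80,81,4)])
E
python3 spoke.py
```

```text
45 [(-80, 162, -76), (-76, 159, -100), (-72, 169, -93), (-68, 179, -90), (-64, 179, -81), (-60, 153, -56), (-56, 159, -38), (-52, 187, 241), (-48, 200, 283), (-44, 199, 183), (-40, 210, 225), (-36, 209, 334), (-32, 208, 369), (-28, 209, 375), (-24, 212, 381), (-20, 214, 387), (-16, 211, 386), (-12, 164, 187), (-8, 84, 1), (-4, 64, 2), (0, 66, 1), (4, 65, 1), (8, 65, 1), (12, 127, 360), (16, 197, 391), (20, 207, 382), (24, 208, 383), (28, 209, 376), (32, 209, 371), (36, 210, 366), (40, 212, 363), (44, 213, 95), (48, 214, 350), (52, 214, 312), (56, 203, 93), (60, 198, -63), (64, 230, -88), (68, 233, -95), (72, 233, -103), (76, 230, -111), (80, 230, -118)]
58 [(-80, 208, 286), (-76, 110, 64), (-72, 75, -21), (-68, 89, -26), (-64, 85, -24), (-60, 96, 4), (-56, 180, 327), (-52, 204, 363), (-48, 201, 368), (-44, 204, 379), (-40, 206, 387), (-36, 205, 391), (-32, 197, 400), (-28, 169, 406), (-24, 142, 412), (-20, 118, 414), (-16, 98, 415), (-12, 85, 41), (-8, 64, 6), (-4, 64, 3), (0, 64, -282), (4, 64, 4), (8, 63, 30), (12, 73, 417), (16, 135, 426), (20, 193, 424), (24, 210, 419), (28, 209,
[... 824 characters left out ...]
(72, 149, -102), (76, 162, -108), (80, 215, -116)]
58 [(-80, 215, 285), (-76, 206, 300), (-72, 195, 195), (-68, 195, 179), (-64, 142, 68), (-60, 65, 1), (-56, 63, 2), (-52, 63, 3), (-48, 74, 1), (-44, 166, 5), (-40, 202, 383), (-36, 201, 395), (-32, 194, 401), (-28, 166, 407), (-24, 139, 413), (-20, 114, 412), (-16, 95, 415), (-12, 80, 410), (-8, 85, 414), (-4, 98, 170), (0, 93, 104), (4, 71, -11), (8, 70, -11), (12, 75, -8), (16, 68, -282), (20, 66, 4), (24, 170, 361), (28, 205, 413), (32, 206, 407), (36, 211, 401), (40, 213, 391), (44, 212, 382), (48, 211, 371), (52, 210, 366), (56, 209, 354), (60, 186, 252), (64, 137, -90), (68, 115, -94), (72, 123, -95), (76, 179, -103), (80, 225, -110)]
```

View pics/pol.png

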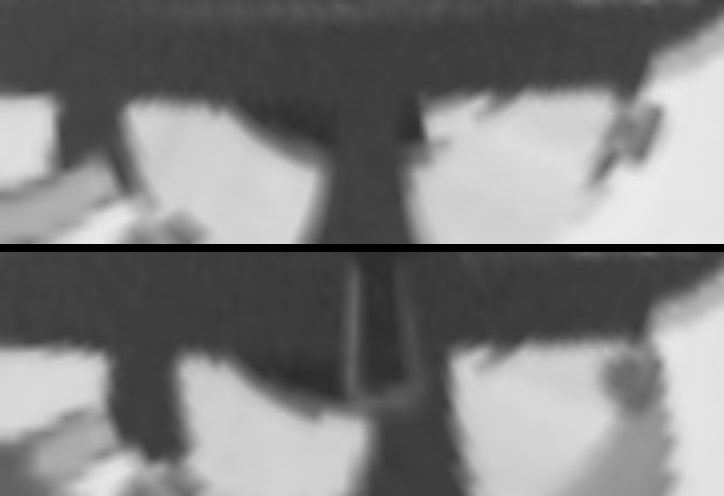

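The spokes show the wheel is about 12.5° from where I had booked it, because of lag in the grip. I'll refit using spoke-referenced angles.

```bash
cat > refit.py <<'E'
from d3 import *
D5=np.array([[575.5,196.4,7.8,-8,0,-1],[558.9,206.1,8.2,-12.5,0,-1],[540.8,212.3,9.5,-12,0,-1]]);F5=[69.6,67.5,64.8]
A=np.r_[A,D5];off=np.r_[off,np.full(3,o3)];Ff=np.r_[Ff,F5]
def refit(A,off,Ff,now=-131.3):
  x,z,Fx,Fz,My,s=A.T;t=ang(x,z);th=np.radians(t);n=np.where(off==0,0,np.where(off==o2,1,2))
  T=-((z-128)*Fx-(x-520)*Fz)/1e3;e=4.1
  for lab,phi in (('lag',t+50.3+off+n*e-s*e),('scale',.916*(t+50.3+off))):
    w=np.radians(phi)
    for nm,ex in (('s',[]),('b',[s*0+1]),('F',[s*(Ff-62)]),('Fb',[s*(Ff-62),s*0+1]),('b th th2',[th,s*th**2,s*0+1])):
      C=np.c_[tuple([np.cos(w),np.sin(w),s]+ex)];q=np.linalg.lstsq(C,T,rcond=None)[0];r=T-C@q;sg=np.sqrt(r@r/(len(s)-len(q)))
      G=np.hypot(*q[:2]);v=np.array([-q[1],q[0]])/G;cov=np.linalg.inv(C.T@C)[:2,:2]*sg**2;d=np.degrees(np.arctan2(-q[0],-q[1]))
      print(lab,nm,'G %.3f rms %.3f bottom phi %.1f+-%.1f, to go %.1f'%(G,sg,(-180-d),np.degrees(np.sqrt(v@cov@v)/G),-180-d-now),q[2:].round(3))
if __name__=='__main__':
  refit(A,off,Ff)
  for m,l in ((off==0,'g1'),(off==o3,'g3')):
    print(l);refit(A[m],off[m],Ff[m])
E
python3 refit.py | grep -v 'g3.*th'
```

```text
lag s G 0.277 rms 0.088 bottom phi -138.0+-3.1, to go -6.7 [1.087]
lag b G 0.274 rms 0.088 bottom phi -136.8+-3.2, to go -5.5 [1.089 0.017]
lag F G 0.262 rms 0.077 bottom phi -136.2+-2.8, to go -4.9 [1.059 0.011]
lag Fb G 0.262 rms 0.078 bottom phi -135.9+-3.0, to go -4.6 [1.06  0.011 0.004]
lag b th th2 G 0.275 rms 0.084 bottom phi -136.5+-3.0, to go -5.2 [1.057e+00 1.000e-03 1.380e-01 1.500e-02]
scale s G 0.296 rms 0.082 bottom phi -136.6+-2.6, to go -5.3 [1.084]
scale b G 0.297 rms 0.083 bottom phi -136.7+-2.8, to go -5.4 [ 1.084 -0.002]
scale F G 0.279 rms 0.075 bottom phi -135.4+-2.5, to go -4.1 [1.061 0.009]
scale Fb G 0.284 rms 0.075 bottom phi -136.2+-2.6, to go -4.9 [ 1.058  0.01  -0.012]
scale b th th2 G 0.299 rms 0.077 bottom phi -136.5+-2.6, to go -5.2 [ 1.051  0.005  0.142 -0.004]
g1
lag s G 0.222 rms 0.072 bottom phi -135.8+-5.6, to go -4.5 [1.034]
lag b G 0.228 rms 0.074 bottom phi -111.0+-46.9, to go 20.3 [ 1.033 -0.087]
lag F G 0.247 rms 0.073 bottom phi -135.6+-5.1, to go -4.3 [1.029 0.006]
lag Fb G 0.243 rms 0.076 bottom phi -122.2+-48.7, to go 9.1 [ 1.029  0.006 -
[... 608 characters left out ...]
phi -144.0+-36.4, to go -12.7 [ 1.115 -0.016]
lag F G 0.267 rms 0.080 bottom phi -138.2+-3.8, to go -6.9 [1.084 0.009]
lag Fb G 0.265 rms 0.082 bottom phi -132.0+-40.3, to go -0.7 [1.084 0.009 0.026]
lag b th th2 G 0.631 rms 0.082 bottom phi -306.2+-21.5, to go -174.9 [ 1.019  0.852  0.157 -0.119]
scale s G 0.320 rms 0.086 bottom phi -136.2+-3.2, to go -4.9 [1.096]
scale b G 0.332 rms 0.087 bottom phi -110.9+-36.3, to go 20.4 [1.095 0.132]
scale F G 0.287 rms 0.081 bottom phi -133.9+-3.5, to go -2.6 [1.066 0.009]
scale Fb G 0.293 rms 0.082 bottom phi -115.9+-39.7, to go 15.4 [1.066 0.009 0.085]
scale b th th2 G 0.033 rms 0.083 bottom phi -334.1+-1523.0, to go -202.8 [1.062 0.285 0.156 0.018]
```

All the fits now agree: about 5° more in the same direction.

arm_command --pt "3.9 0 -0.1 0" --pt "3.9 0 0.1 0" --pt "0.8 0 0 0" --pt "0 0 0 0" --pt "0 0 0 0"

```text
time: 43.42
tool_pos: [517.7, -76.5, 214.9]
ee_rot: [-0.017, 3.139, 0.0]
wrist_force: [11.5, -4.3, -11.6]
finger_gap: 27.4
finger_force: 62.5
```

arm_command --pt "0 0 0 0" --pt "0 0 0 0" --pt "0 0 0 0" --pt "0 0 0 0" --pt "0 0 0 0"

```text
time: 44.05
tool_pos: [517.7, -76.5, 214.9]
ee_rot: [-0.017, 3.139, 0.0]
wrist_force: [12.1, -3.9, -10.9]
finger_gap: 27.3
finger_force: 62.5
```

Run:
```python
from spoke import *
st()
im0=cv2.imread('pics/side0.png');ims=[im0,cv2.imread('pics/side2.png'),cams.read_camera('side')[0]]
z=np.zeros((420,560),np.float32)
for im in ims:
    g,_=polar(im,z);o=[]
    for lo,hi,a,b in ((45,56,-25,40),(60,70,-78,-40)):
        q=255-g[a+90:b+91,lo-40:hi-40].mean(1).astype(float);m=q>115;t=np.arange(a,b+1);
        o+=[t[m].min(),t[m].max(),t[m].mean().round(1)]
    print(o)
```

```text
44.05 [517.7 -76.5 214.9] [[-1.0, -0.011, 0.003], [-0.011, 1.0, 0.0], [-0.003, -0.0, -1.0]] [ 12.15  -3.92 -10.86] [-0.478 -2.308 -0.089] 27.3 62.4816544850529
[np.int64(-10), np.int64(12), np.float64(1.0), np.int64(-76), np.int64(-58), np.float64(-67.0)]
[np.int64(1), np.int64(25), np.float64(13.0), np.int64(-64), np.int64(-46), np.float64(-55.0)]
[np.int64(-3), np.int64(21), np.float64(9.0), np.int64(-68), np.int64(-50), np.float64(-59.0)]
```

```bash
python3 -c "
from station import ticket
print(ticket.sign_off())"
```

```text
the job is handed in; nothing more can be done
None
```

I turned the flywheel until its heavy side, judged by feel, was straight down (estimate good to about ±3°), and handed the job in at 44 s of 72 with the gripper still holding the rim; no verdict was shown.

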